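# Check the bearings and clamp-mark the stands

## Robot

A 6-joint arm with a two-finger parallel gripper is mounted at the origin on the work surface. World frame = base frame: x ahead of the robot, y to its left, z up, the work surface at z = 0. Lengths are in m, angles in degrees, forces in N, time in s.
With the tool pointing down it reaches from about 0.25 to 0.725 m from the base axis. Payload 9.7 kg.
Tool frame: the origin (TCP) lies midway between the tips of the shut fingers; the grasp point (between the pads) lies 19 mm behind it (bot.pinch_z is the distance from the TCP to the grasp point, in m); z points along the fingers, y is the line along which they close (so a half turn about z gives the same grasp; the last joint's range is limited). The gripper opens to 85 mm and grips with 20 to 120 N. Pads are 22 mm wide; open, the fingers measure 114 mm over their backs; the gripper's body (76 mm by 85 mm) begins 54 mm behind the grasp point. The pads swing forward as they close: fully open they stand 13 mm farther back than shut.
Start: joints at [72.88, 4.979, 10.078, 95.1, 0, 90], TCP at [0.162, 0.526, 0.231] pointing down, gripper open.
Joint ranges: [-179.16, 179.16], [-48.56, 103.87], [-65.8, 70.77], [-126.05, 130.52], [-82.76, 87.17], [-180, 180]. Speed limits (degrees/s): [127.2, 127.2, 147.25, 180, 180, 180].

## Interface

Orientations are given as [roll, pitch, yaw] about the fixed x, y, z axes, in that order (R = Rz(yaw) Ry(pitch) Rx(roll)).
In Python, from workcell import sensors, camera, camera_params, ticket, bot gives the robot as it stands.
- The arm moves only by the shell command python3 -m jog 'ROWS' [FORCE]. ROWS is JSON, a list that holds one entry, the list of rows, each a list of 5 numbers: the shift along the world's x, y, z in units of 50 mm (1.0 is 50 mm), then the turn about the world's z in units of 5 degrees (1.0 is 5 degrees), then the opening, from 0 (shut) to 1 (fully open). In form: [[[tx, ty, tz, yaw, grip], ...]]. A call has 1 to 8 rows; each row shifts and turns the commanded pose from where the row before left it; what a row does not reach is not made up. A row lasts 1/10 s, in which the tool goes at most 50 mm and 8.59 degrees, less where a joint would pass 70% of its speed; a pose out of reach is approached as far as the arm can. A call is refused whole if a number of a shift passes 1 or a number of a turn 1, either way. A call with a gripper value outside its range is refused whole. The fingers move at their own pace and stop on an object; FORCE is the grip in N (left out, the last holds). Time passes only in rows, so rows that do not move let the fingers close. It gives the time, the measured TCP pose, the force, the opening and the grip force at its end, in the units of the state.
- sensors.get_obs(): the state, without advancing time (a new reading comes with each control period).
- camera(name): name is "scene" or "top" or "wrist"; returns the picture (400x640x3 uint8, blue, green, red); there is no depth.
- camera_params(name): a dict with "fx", "fy", "cx", "cy" (pixels), "T" (4x4, takes a point from camera to world coordinates); the wrist camera has in their place "tool_from_camera" (4x4, takes a point from camera to tool coordinates, whose origin is the TCP and whose axes are the flange's). Camera axes: x right, y down, z forward; pixel columns grow to the right and rows downward; lengths in m; the calibration is good to about 2 mm. A picture is of the moment at which its call begins: read the wrist's pose just before it. camera_params takes no time and is no camera call.
- ticket.job_done(): hands the job in; it is judged then, once.
The state is a dict: "time": time; "q": joint angles; "qd": joint speeds; "joint_efforts": joint torques, N m; "ee_pos": TCP position; "tcp_rot": TCP orientation; "wrist_force": force on the tool from outside, world axes, zero at the start; "torque": the same for the moment, N m; "opening": finger opening in m; "grasp_force": force on a finger pad.
Only numpy, scipy, OpenCV 4.12 (cv2) and the standard library are available. Lean on these libraries where they do the work, as an engineer would, in place of code of your own. Each camera call takes 0.05 s, during which the arm holds its last target. There are 200 camera calls.

## Task

Check the wheel bearings of the music-box wheels on the two or three stands, one stand after the other from the robot's left to its right: rock the wheel's upright arm gently (never flick it) fully over to the left stop and then fully over to the right stop to feel for play, and leave the arm upright. When all are checked, press one spring clamp fully home onto the upright tab of each stand to mark it as checked, then put the clamps left over into the open lacquered case and leave the other things on the table where they are.

Things in the scene. Friction and masses are not known exactly. Their poses are not given: they have to be found in the camera images.
- standA: bearing stand in the left (largest y) place, loose but heavy (3 kg); may be absent. Dark steel base 130 x 80 x 30 mm (x, y, z); origin: centre of its underside; x points away from the robot, yaw within 0.25 rad. On it a brass toothed wheel (60 mm across, 12 mm thick) between two cheeks, on an axle along local x that passes through (25, 0, 65) mm; an upright tab at local x = -45 mm
- wheelA (a joint): turn of stand A's wheel, rad: 0 = its arm upright, positive = arm leaning to local +y (left); stops at +0.25 and -0.25; light friction (about 1 N at the arm's end), stays where left. Arm: brass bar 12 mm wide (y), 14 mm thick (x), its top 67 mm above the axle, 132 mm above the table; the upper 37 mm is clear of the wheel's rim
- tabA (a point): middle of the top edge of stand A's upright tab: a steel plate 6 mm thick (local x), 24 mm wide (local y), 55 mm high above the base, its top 85 mm above the table; axes as the stand's
- standB: bearing stand in the middle place, loose but heavy (3 kg); may be absent. Dark steel base 130 x 80 x 30 mm (x, y, z); origin: centre of its underside; x points away from the robot, yaw within 0.25 rad. On it a brass toothed wheel (60 mm across, 12 mm thick) between two cheeks, on an axle along local x that passes through (25, 0, 65) mm; an upright tab at local x = -45 mm
- wheelB (a joint): turn of stand B's wheel, rad: 0 = its arm upright, positive = arm leaning to local +y (left); stops at +0.25 and -0.25; light friction (about 1 N at the arm's end), stays where left. Arm: brass bar 12 mm wide (y), 14 mm thick (x), its top 67 mm above the axle, 132 mm above the table; the upper 37 mm is clear of the wheel's rim
- tabB (a point): middle of the top edge of stand B's upright tab: a steel plate 6 mm thick (local x), 24 mm wide (local y), 55 mm high above the base, its top 85 mm above the table; axes as the stand's
- standC: bearing stand in the right (smallest y) place, loose but heavy (3 kg); may be absent. Dark steel base 130 x 80 x 30 mm (x, y, z); origin: centre of its underside; x points away from the robot, yaw within 0.25 rad. On it a brass toothed wheel (60 mm across, 12 mm thick) between two cheeks, on an axle along local x that passes through (25, 0, 65) mm; an upright tab at local x = -45 mm
- wheelC (a joint): turn of stand C's wheel, rad: 0 = its arm upright, positive = arm leaning to local +y (left); stops at +0.25 and -0.25; light friction (about 1 N at the arm's end), stays where left. Arm: brass bar 12 mm wide (y), 14 mm thick (x), its top 67 mm above the axle, 132 mm above the table; the upper 37 mm is clear of the wheel's rim
- tabC (a point): middle of the top edge of stand C's upright tab: a steel plate 6 mm thick (local x), 24 mm wide (local y), 55 mm high above the base, its top 85 mm above the table; axes as the stand's
- clamp1: loose spring clamp, 58 mm tall, 100 g, standing on its two legs. Origin: centre of its underside, z up. Black head 32 x 24 mm (x, y), 32 to 58 mm above the origin, to be gripped across x. Two steel legs below with a slot between, open at the bottom, 32 mm deep, running along x: the -y leg solid (inner face y = -5 mm), the +y leg hinged and sprung shut. All four alike; either way round will do
- jaw1 (a joint): opening of clamp 1's hinged leg, rad: 0 shut (slot from y = -5 to -1 mm), 0.05 to 0.13 on a 6 mm plate. Flared mouth from y = -12 to +6 mm, toes to y = -22 and +16 mm, x +-15 mm. Pressed straight down over a plate centred on the origin (up to about 10 N) the leg yields and grips; fully home the slot's roof rests on the plate's edge, the origin 32 mm below that edge
- clamp2: loose spring clamp, 58 mm tall, 100 g, standing on its two legs. Origin: centre of its underside, z up. Black head 32 x 24 mm (x, y), 32 to 58 mm above the origin, to be gripped across x. Two steel legs below with a slot between, open at the bottom, 32 mm deep, running along x: the -y leg solid (inner face y = -5 mm), the +y leg hinged and sprung shut. All four alike; either way round will do
- jaw2 (a joint): opening of clamp 2's hinged leg, rad: 0 shut (slot from y = -5 to -1 mm), 0.05 to 0.13 on a 6 mm plate. Flared mouth from y = -12 to +6 mm, toes to y = -22 and +16 mm, x +-15 mm. Pressed straight down over a plate centred on the origin (up to about 10 N) the leg yields and grips; fully home the slot's roof rests on the plate's edge, the origin 32 mm below that edge
- clamp3: loose spring clamp, 58 mm tall, 100 g, standing on its two legs. Origin: centre of its underside, z up. Black head 32 x 24 mm (x, y), 32 to 58 mm above the origin, to be gripped across x. Two steel legs below with a slot between, open at the bottom, 32 mm deep, running along x: the -y leg solid (inner face y = -5 mm), the +y leg hinged and sprung shut. All four alike; either way round will do
- jaw3 (a joint): opening of clamp 3's hinged leg, rad: 0 shut (slot from y = -5 to -1 mm), 0.05 to 0.13 on a 6 mm plate. Flared mouth from y = -12 to +6 mm, toes to y = -22 and +16 mm, x +-15 mm. Pressed straight down over a plate centred on the origin (up to about 10 N) the leg yields and grips; fully home the slot's roof rests on the plate's edge, the origin 32 mm below that edge
- clamp4: loose spring clamp, 58 mm tall, 100 g, standing on its two legs. Origin: centre of its underside, z up. Black head 32 x 24 mm (x, y), 32 to 58 mm above the origin, to be gripped across x. Two steel legs below with a slot between, open at the bottom, 32 mm deep, running along x: the -y leg solid (inner face y = -5 mm), the +y leg hinged and sprung shut. All four alike; either way round will do
- jaw4 (a joint): opening of clamp 4's hinged leg, rad: 0 shut (slot from y = -5 to -1 mm), 0.05 to 0.13 on a 6 mm plate. Flared mouth from y = -12 to +6 mm, toes to y = -22 and +16 mm, x +-15 mm. Pressed straight down over a plate centred on the origin (up to about 10 N) the leg yields and grips; fully home the slot's roof rests on the plate's edge, the origin 32 mm below that edge
- case: open black lacquered case, fixed, 130 x 150 x 35 mm high (x, y, z), walls 6 mm, floor 6 mm thick, lined grey; origin: centre of its underside
- case_floor (a point): middle of the case's inner floor, 6 mm above the table; axes as the case's
- movement: small silver music movement, 60 x 90 x 37 mm, loose bystander; origin: centre of its underside
- bench_block: steel bench block 70 x 70 x 30 mm, loose bystander; origin: centre of its underside
- screwdriver: black-handled screwdriver 170 mm long, lying, loose bystander; origin: centre of its underside
- snuff_box: closed lacquered black snuff box 70 x 100 x 35 mm, loose bystander; origin: centre of its underside
Mind the look-alikes: they are no part of the job. Leave any blue look-alike of the standB alone. Leave any pink look-alike of the clamp2 alone.

How it is judged:
By the outcome, as a careful person would: the job done as asked, in the order asked, and still so for the second after the job is handed in, with the robot touching nothing.
Of standA, standB, standC only 2 to 3 are there at a start; the rules pass over those that are not, and their reading is None.
At some moment in a run one of clamp1, clamp2, clamp3, clamp4 may be knocked a few centimetres aside while the robot is not near it.
It also fails if it takes over 200 s, if anything falls off the work surface, if the arm or the gripper's body presses on something with over 40 N, if the wrist force passes 120 N, or if a joint passes its speed limit or range.

## Working session

There is one attempt and no reset: what is moved stays moved. The work goes in short steps, Python scripts to look and compute and a shell command to move; the robot and the scene stay as the last step left them, time stands still between calls to the robot, and variables do not carry over. Pictures are saved under pics/ and viewed, at most 14 in all, crops included, and the job is handed in when it is done.

```bash
mkdir -p pics; ls; python3 - <<'E'
from workcell import sensors,camera,camera_params,ticket,bot
import cv2
o=sensors.get_obs();print(o['time'],o['ee_pos'],o['tcp_rot'],o['opening'],o['wrist_force'],bot.pinch_z)
for n in('top','scene'):
    im=camera(n);cv2.imwrite(f'pics/{n}0.png',im);p=camera_params(n);print(n,p)
print(camera_params('wrist'))
E
```

```text
pics
0.0 [0.16184051 0.5254257  0.23059384] [-1.79926693e+02  9.91869334e-04  1.62880633e+02] 0.08539742527012961 [ 0.41006933  0.18516835 -0.69832083] 0.0187
top {'fx': 493.0387939908884, 'fy': 493.0387939908884, 'cx': 315.8776812932403, 'cy': 196.50285319643456, 'T': array([[ 2.18505420e-02, -9.74626293e-01,  2.22769258e-01,
         3.08080299e-01],
       [-9.99749110e-01, -2.23989641e-02,  6.48226156e-05,
         3.96365350e-03],
       [ 4.92662279e-03, -2.22714783e-01, -9.74871198e-01,
         1.25532538e+00],
       [ 0.00000000e+00,  0.00000000e+00,  0.00000000e+00,
         1.00000000e+00]])}
scene {'fx': 437.12757973306526, 'fy': 437.12757973306526, 'cx': 327.2306620571621, 'cy': 198.99444955770377, 'T': array([[ 0.20361757,  0.75025529, -0.62901263,  1.34983656],
       [ 0.9789993 , -0.14945498,  0.13864914, -0.18326982],
       [ 0.01001318, -0.64403432, -0.76493106,  1.01570785],
       [ 0.        ,  0.        ,  0.        ,  1.        ]])}
{'fx': 297.49507931147235, 'fy': 297.49507931147235, 'cx': 324.1307202533261, 'cy': 197.21955205691972, 'tool_from_camera': array([[ 2.83258000e-04, -9.50876651e-01, -3.09569888e-01,
         7.82751832e-02],
       [ 9.99999662e-01,  3.02377617e-05,  8.22126224e-04,
        -1.41792577e-03],
       [-7.72379930e-04, -3.09570016e-01,  9.50876337e-01,
        -1.42296993e-01],
       [ 0.00000000e+00,  0.00000000e+00,  0.00000000e+00,
         1.00000000e+00]])}
```

View pics/top0.png

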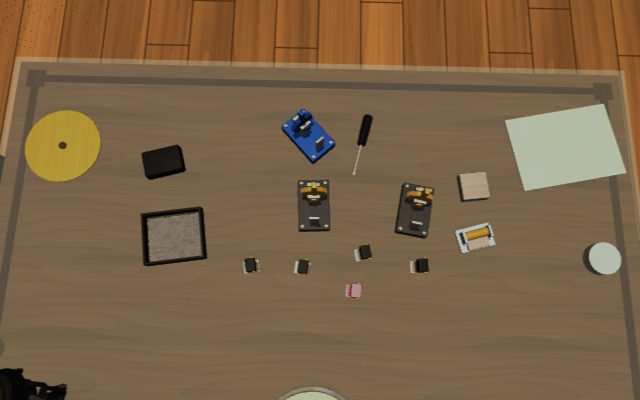

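View pics/scene0.png

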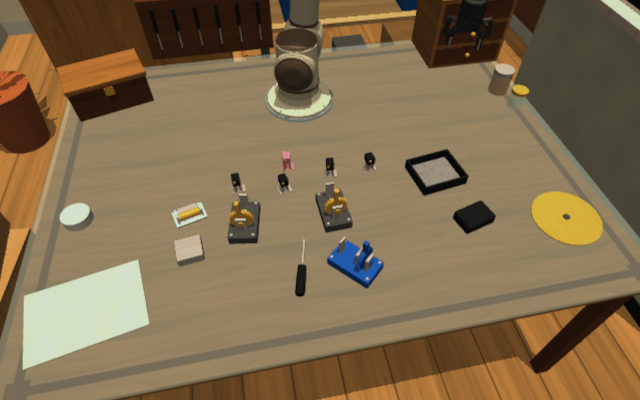

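The pictures show two dark stands, top (314,205) and (416,210), with a blue look-alike at (308,135). There are four black clamps at (251,265), (302,267), (363,252) and (420,265), and a pink one at (353,290). The case is at (174,236).

```bash
cat > h.py <<'E'
import numpy as np,cv2
from scipy.spatial.transform import Rotation as Ro
from workcell import sensors,camera,camera_params,ticket,bot
def toolT(o=None):
    o=o or sensors.get_obs();T=np.eye(4);T[:3,:3]=Ro.from_euler('xyz',o['tcp_rot'],degrees=True).as_matrix();T[:3,3]=o['ee_pos'];return T
def cam(n,T=None):
    p=camera_params(n);return p,(p['T'] if n!='wrist' else (toolT() if T is None else T)@p['tool_from_camera'])
def p2w(n,u,v,z,T=None):
    p,C=cam(n,T);d=C[:3,:3]@[(u-p['cx'])/p['fx'],(v-p['cy'])/p['fy'],1];return C[:3,3]+d*(z-C[2,3])/d[2]
def w2p(n,X,T=None):
    p,C=cam(n,T);c=np.linalg.inv(C)@np.r_[X,1];return np.array([p['fx']*c[0]/c[2]+p['cx'],p['fy']*c[1]/c[2]+p['cy']])
def shot(name,T=None):
    T=toolT();im=camera('wrist');cv2.imwrite(f'pics/{name}.png',im);np.save(f'pics/{name}.npy',T);return im
E
python3 - <<'E'
from h import *
im=cv2.imread('pics/top0.png')
c=im[170:305,225:455];cv2.imwrite('pics/c0.png',cv2.resize(c,None,fx=3.4,fy=3.4,interpolation=2))
for n,u,v,z in[('stL tab',314,219,.085),('stL arm',314,187,.132),('stR tab',411,223,.085),('stR arm',424,188,.132),('case',174,236,.035),('c1',251,265,.058),('c2',302,267,.058),('c3',363,252,.058),('c4',420,265,.058),('pink',353,290,.058),('stL',314,205,.03),('stR',415,211,.03),('mov',475,237,.03)]:print(n,p2w('top',u,v,z).round(3))
E
```

```text
stL tab [0.52  0.007 0.085]
stL arm [0.588 0.009 0.132]
stR tab [ 0.515 -0.226  0.085]
stR arm [ 0.591 -0.249  0.132]
case [0.478 0.355 0.035]
c1 [0.409 0.157 0.058]
c2 [0.407 0.034 0.058]
c3 [ 0.446 -0.113  0.058]
c4 [ 0.418 -0.251  0.058]
pink [ 0.355 -0.09   0.058]
stL [0.566 0.008 0.03 ]
stR [ 0.556 -0.248  0.03 ]
mov [ 0.493 -0.397  0.03 ]
```

View pics/c0.png

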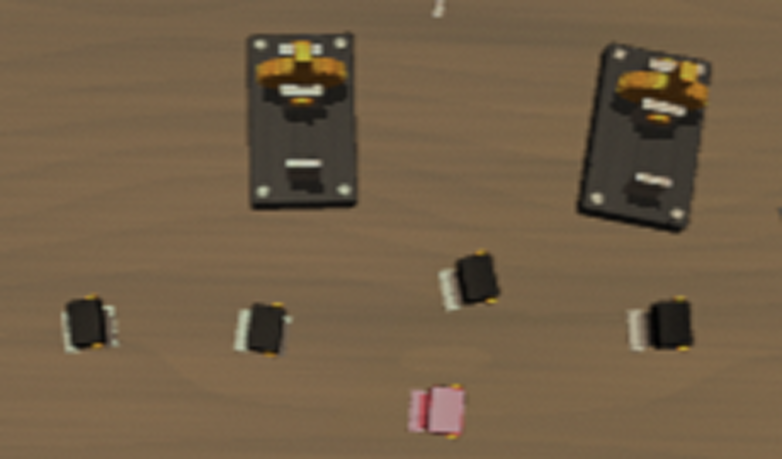

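Candidates in the top image:
- **Stands:** the dark ones at (314,205) and (416,210) are wanted; the blue one at (308,135) is not.
- **Clamps:** the black ones at (251,265), (302,267), (363,252) and (420,265) are wanted; the pink one at (353,290) is not.

The crop confirms this. The right stand's arm leans right. I start with the left stand.

```bash
python3 -m jog '[[[0.48,-0.75,0.04,1,1],[0.48,-0.75,0.04,1,1],[0.48,-0.75,0.04,1,1],[0.48,-0.75,0.04,0.42,1],[0.48,-0.75,0.04,0,1],[0.48,-0.75,0.04,0,1],[0.48,-0.75,0.04,0,0.5]]]' 20
python3 -m jog '[[[0.48,-0.75,0.04,0,0.5],[0.48,-0.75,0.04,0,0.5],[0.48,-0.75,0.04,0,0.5],[0.48,-0.75,0.04,0,0.5],[0.48,-0.75,0.04,0,0.5],[0.48,-0.75,0.04,0,0.5],[0.48,-0.75,0.04,0,0.5],[0,0,0,0,0.5]]]'
python3 - <<'E'
from h import *
shot('w1')
E
```

```text
time: 0.8
ee_pos: [0.3304, 0.2615, 0.2452]
tcp_rot: [180.0, 0.0, 180.0]
wrist_force: [0.7, 1.9, 0.5]
opening: 0.073
grasp_force: 0.0
time: 1.6
ee_pos: [0.4996, -0.0031, 0.2581]
tcp_rot: [-180.0, -0.1, 179.7]
wrist_force: [-0.0, 0.9, 0.4]
opening: 0.0427
grasp_force: 0.0
```

View pics/w1.png

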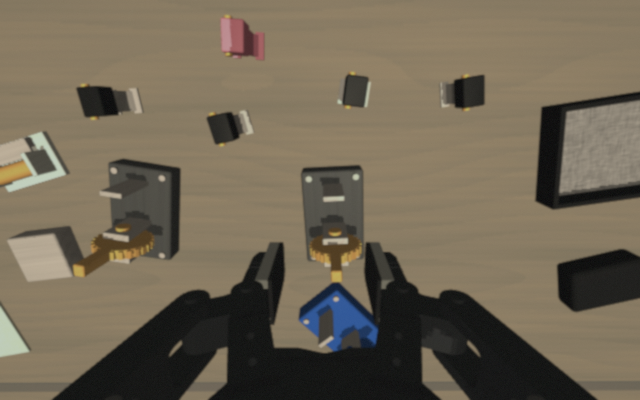

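The wrist view shows the left stand with its tab at (334,199) and arm top at (336,277). The right stand's tab is at about (122,188) and its arm top at about (80,270). All the clamps are in view, and the blue stand at (340,320) lies beyond.

```bash
python3 - <<'E'
from h import *
im=cv2.imread('pics/w1.png');T=np.load('pics/w1.npy')
a=cv2.resize(im[155:295,290:380],None,fx=4,fy=4,interpolation=2);b=cv2.resize(im[155:295,65:185],None,fx=3.2,fy=4,interpolation=2)
cv2.imwrite('pics/c1.png',np.hstack([a,b]))
for n,u,v,z in[('tab',334,198.5,.085),('arm',336,273,.132),('Rtab',122,188,.085),('Rarm',80,268,.132)]:print(n,p2w('wrist',u,v,z,T).round(4))
E
```

```text
tab [0.5249 0.0062 0.085 ]
arm [0.5906 0.0072 0.132 ]
Rtab [ 0.5117 -0.2279  0.085 ]
Rarm [ 0.5835 -0.2561  0.132 ]
```

View pics/c1.png

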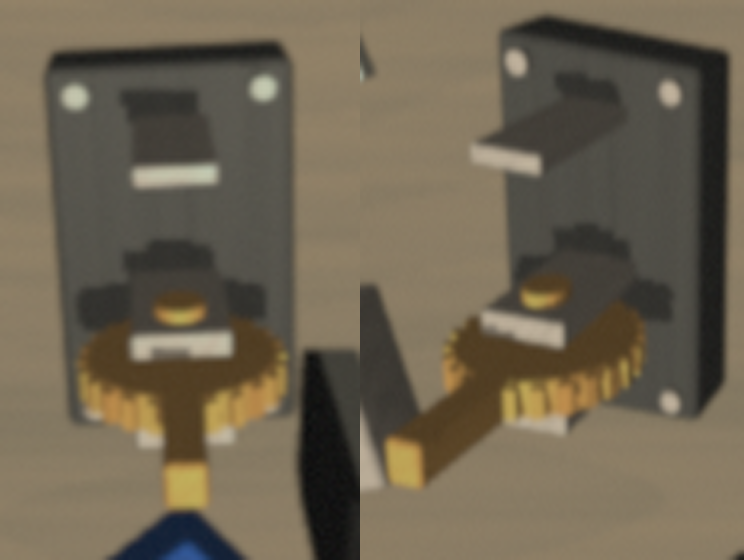

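```bash
python3 - <<'E'
from h import *
T=np.load('pics/w1.npy');f=lambda u,v,z:p2w('wrist',u,v,z,T)
for n,ox,oy,sx,px,tab,arm,holes in[('L',290,155,4,0,(175,174),(186,485),[(75,97),(263,88)]),('R',65,155,3.2,360,(507,159),(405,462),[(516,62),(670,93),(670,402)])]:
    g=lambda p,z:f(ox+(p[0]-px)/sx,oy+p[1]/4,z)
    H=[g(h,.03) for h in holes];d=H[1]-H[0];y=np.arctan2(-d[0],d[1])
    ta=g(tab,.085);ar=g(arm,.132);dd=ar-ta;R=np.array([[np.cos(y),np.sin(y)],[-np.sin(y),np.cos(y)]])
    print(n,'yaw',np.degrees(y).round(1),'tab',ta.round(4),'arm',ar.round(4),'local arm-tab',(R@dd[:2]).round(4),'expected axle',(ta[:2]+R.T@[.07,0]).round(4),[h.round(3) for h in H])
    if len(H)>2:e=H[2]-H[1];print('yaw2',np.degrees(np.arctan2(e[1],e[0])))
E
```

```text
L yaw 2.6 tab [0.5249 0.0059 0.085 ] arm [0.5944 0.0077 0.132 ] local arm-tab [ 0.0695 -0.0013] expected axle [0.5948 0.0091] [array([ 0.517, -0.025,  0.03 ]), array([0.514, 0.036, 0.03 ])]
R yaw -9.9 tab [ 0.5194 -0.2419  0.085 ] arm [ 0.5865 -0.2579  0.132 ] local arm-tab [ 0.0688 -0.0042] expected axle [ 0.5884 -0.254 ] [array([ 0.504, -0.272,  0.03 ]), array([ 0.515, -0.213,  0.03 ]), array([ 0.626, -0.232,  0.03 ])]
yaw2 -9.80763755187092
```

```bash
python3 -m jog '[[[0.65,0.08,0,0.52,0.5],[0.65,0.08,0,0,0.5],[0.6,0.07,0,0,0.5],[0,0,-0.8,0,0.5],[0,0,-0.8,0,0.5],[0,0,-0.8,0,0.5],[0,0,-0.68,0,0.5],[0,0,0,0,0.5]]]' 20
python3 -m jog '[[[0,0.05,0,0,0.5],[0,0.05,0,0,0.5],[0,0.05,0,0,0.5],[0,0.05,0,0,0.5]]]'
python3 -m jog '[[[0,0.05,0,0,0.5],[0,0.05,0,0,0.5],[0,0.05,0,0,0.5],[0,0.0,0,0,0.5]]]'
```

```text
time: 2.45
ee_pos: [0.5897, 0.0132, 0.1002]
tcp_rot: [180.0, -0.5, -177.4]
wrist_force: [0.0, 0.3, -0.2]
opening: 0.0429
grasp_force: 0.0
time: 2.85
ee_pos: [0.5936, 0.0225, 0.1069]
tcp_rot: [180.0, 0.1, -177.4]
wrist_force: [-0.3, -0.2, -1.0]
opening: 0.0428
grasp_force: 0.0
time: 3.25
ee_pos: [0.5929, 0.0299, 0.1053]
tcp_rot: [180.0, 0.0, -177.4]
wrist_force: [0.4, 0.4, -0.1]
opening: 0.0425
grasp_force: 0.2
```

```bash
python3 -m jog '[[[0,0.04,0,0,0.5],[0,0.04,0,0,0.5],[0,0.04,0,0,0.5],[0,0.0,0,0,0.5]]]' |grep -v rot
python3 -m jog '[[[0,0.04,0,0,0.5],[0,0,0,0,0.5]]]'|grep -v rot
python3 -m jog '[[[0,0.04,0,0,0.5],[0,0,0,0,0.5]]]'|grep -v rot
```

```text
time: 3.65
ee_pos: [0.5927, 0.0356, 0.1051]
wrist_force: [-0.2, -2.3, 0.7]
opening: 0.0427
grasp_force: 1.0
time: 3.85
ee_pos: [0.5927, 0.0363, 0.1051]
wrist_force: [-1.9, -9.7, -0.1]
opening: 0.0427
grasp_force: 4.9
time: 4.05
ee_pos: [0.5928, 0.0379, 0.1054]
wrist_force: [-1.4, -12.3, 2.9]
opening: 0.043
grasp_force: 5.9
```

```bash
python3 -m jog '[[[0,-0.05,0,0,0.5],[0,-0.1,0,0,0.5],[0,-0.1,0,0,0.5],[0,-0.1,0,0,0.5],[0,-0.1,0,0,0.5],[0,-0.04,0,0,0.5],[0,-0.04,0,0,0.5],[0,-0.04,0,0,0.5]]]' |grep -v rot
python3 -m jog '[[[0,-0.04,0,0,0.5],[0,-0.04,0,0,0.5],[0,-0.04,0,0,0.5],[0,-0.04,0,0,0.5],[0,-0.04,0,0,0.5],[0,-0.04,0,0,0.5],[0,-0.04,0,0,0.5],[0,-0.04,0,0,0.5]]]' |grep -v rot
python3 -m jog '[[[0,-0.04,0,0,0.5],[0,-0.04,0,0,0.5],[0,-0.04,0,0,0.5],[0,0,0,0,0.5]]]' |grep -v rot
```

```text
time: 4.85
ee_pos: [0.5929, 0.0111, 0.1053]
wrist_force: [0.0, 0.1, 0.2]
opening: 0.0428
grasp_force: 0.0
time: 5.65
ee_pos: [0.5929, -0.0051, 0.1053]
wrist_force: [0.5, 0.5, 0.3]
opening: 0.043
grasp_force: 0.5
time: 6.05
ee_pos: [0.5929, -0.0112, 0.1053]
wrist_force: [1.3, 1.0, 0.8]
opening: 0.0428
grasp_force: 0.2
```

```bash
python3 -m jog '[[[0,-0.04,0,0,0.5],[0,-0.04,0,0,0.5],[0,-0.04,0,0,0.5],[0,0,0,0,0.5]]]' |grep -v rot
python3 -m jog '[[[0,-0.04,0,0,0.5],[0,0,0,0,0.5]]]'|grep -v rot
```

```text
time: 6.45
ee_pos: [0.5929, -0.0168, 0.1051]
wrist_force: [2.5, 3.2, 0.4]
opening: 0.043
grasp_force: 1.4
time: 6.65
ee_pos: [0.593, -0.0176, 0.1052]
wrist_force: [1.4, 10.6, -0.4]
opening: 0.0428
grasp_force: 4.9
```

Contact at the left stop is at y=0.0363 and at the right stop at -0.0176, so upright is at y≈0.0093.

```bash
python3 -m jog '[[[0,0.05,0,0,0.5],[0,0.1,0,0,0.5],[0,0.1,0,0,0.5],[0,0.1,0,0,0.5],[0,0.1,0,0,0.5],[0,0.1,0,0,0.5],[0,0.018,0,0,0.5],[0,0,0,0,0.46]]]' 20|grep -v rot
python3 -m jog '[[[0,0,0,0,0.42],[0,0,0,0,0.38],[0,0,0,0,0.34],[0,0,0,0,0.3],[0,0,0,0,0.27],[0,0,0,0,0.24],[0,0,0,0,0.21],[0,0,0,0,0.19]]]'|grep -v rot
python3 -m jog '[[[0,0,0,0,0.17],[0,0,0,0,0.15],[0,0,0,0,0.13],[0,0,0,0,0.11],[0,0,0,0,0.11],[0,0,0,0,0.11]]]'|grep -v rot
```

```text
time: 7.45
ee_pos: [0.5929, 0.0096, 0.1054]
wrist_force: [0.2, 0.3, 0.4]
opening: 0.0393
grasp_force: 0.1
time: 8.25
ee_pos: [0.5929, 0.0095, 0.1053]
wrist_force: [-0.6, -1.5, 0.5]
opening: 0.0159
grasp_force: 0.5
time: 8.85
ee_pos: [0.5929, 0.0095, 0.1053]
wrist_force: [-0.8, -1.0, 2.0]
opening: 0.0115
grasp_force: 19.6
```

```bash
python3 -m jog '[[[0,0,0,0,0.2],[0,0,0,0,0.3],[0,0,0,0,0.4],[0,0,0.5,0,0.5],[0,0,0.8,0,0.5],[0,0,0.8,0,0.5],[0,0,0.8,0,0.5],[-0.2,-0.6,0.1,-0.5,0.5]]]' |grep -v rot
python3 -m jog '[[[-0.3,-0.8,0,-1,0.5],[-0.4,-0.8,0,-0.99,0.5],[-0.4,-0.8,0,0,0.5],[-0.3,-0.8,0,0,0.5],[-0.2,-0.8,0,0,0.5],[0,-0.66,0,0,0.5],[0,0,0,0,0.5],[0,0,0,0,0.5]]]'
python3 - <<'E'
from h import *
im=shot('w2');T=np.load('pics/w2.npy')
print([w2p('wrist',p,T).round(0) for p in([.5949,.0091,.132],[.5249,.0059,.085],[.588,-.254,.132],[.519,-.242,.085])])
E
```

```text
time: 9.65
ee_pos: [0.5846, -0.0186, 0.2604]
wrist_force: [0.3, -0.2, -1.3]
opening: 0.0426
grasp_force: 0.0
time: 10.45
ee_pos: [0.5027, -0.254, 0.255]
tcp_rot: [180.0, -0.0, 170.0]
wrist_force: [-0.2, 0.4, 0.8]
opening: 0.0432
grasp_force: 0.0
[array([607., 234.]), array([571., 156.]), array([340., 268.]), array([339., 189.])]
```

View pics/w2.png

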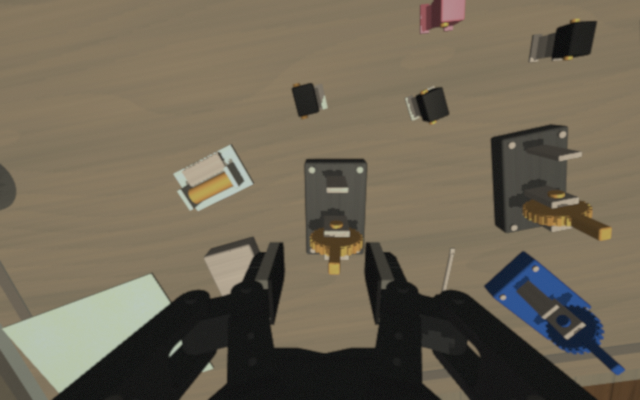

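The left arm's top is at (606,233), against (607,234) predicted for upright, so it is good. The right stand's tab is at (338,189) and its arm top at (334,269), leaning slightly right.

```bash
python3 - <<'E'
from h import *
T=np.load('pics/w2.npy')
for n,p in(('tab',(337.5,189.5,.085)),('arm',(334,269,.132)),('h1',(308.5,170,.03)),('h2',(359.5,170,.03)),):print(n,p2w('wrist',*p,T).round(4))
t=p2w('wrist',337.5,189.5,.085,T)[:2];a=np.radians(-9.9);print(t+.07*np.array([np.cos(a),np.sin(a)]))
E
python3 -m jog '[[[0.5,0,0,0,0.5],[0.5,0,0,0,0.5],[0.5,0,-0.3,0,0.5],[0.22,0,-0.7,0,0.5],[0,0,-0.8,0,0.5],[0,0,-0.7,0,0.5],[0,0,-0.5,0,0.5],[0,0,0,0,0.5]]]' 20
```

```text
tab [ 0.519  -0.2432  0.085 ]
arm [ 0.5876 -0.26    0.132 ]
h1 [ 0.5039 -0.2754  0.03  ]
h2 [ 0.5151 -0.212   0.03  ]
[ 0.58799879 -0.25525153]
time: 11.3
ee_pos: [0.5874, -0.2512, 0.1013]
tcp_rot: [179.9, -0.4, 170.2]
wrist_force: [-0.0, 0.0, 0.2]
opening: 0.0424
grasp_force: 0.0
```

```bash
python3 -m jog '[[[0.01,0.06,0,0,0.5],[0.007,0.04,0,0,0.5],[0.007,0.04,0,0,0.5],[0.007,0.04,0,0,0.5],[0.007,0.04,0,0,0.5],[0.007,0.04,0,0,0.5],[0.007,0.04,0,0,0.5],[0.007,0.04,0,0,0.5]]]'|grep -v rot
python3 -m jog '[[[0.007,0.04,0,0,0.5],[0.007,0.04,0,0,0.5],[0.007,0.04,0,0,0.5],[0,0,0,0,0.5]]]'|grep -v rot
```

```text
time: 12.1
ee_pos: [0.5919, -0.2365, 0.1054]
wrist_force: [0.0, -1.2, 1.2]
opening: 0.0423
grasp_force: 0.8
time: 12.5
ee_pos: [0.5929, -0.2301, 0.1052]
wrist_force: [0.9, -1.0, 0.3]
opening: 0.0427
grasp_force: 0.2
```

```bash
python3 -m jog '[[[0.007,0.04,0,0,0.5],[0,0,0,0,0.5]]]'|grep -v rot
python3 -m jog '[[[0.007,0.04,0,0,0.5],[0,0,0,0,0.5]]]'|grep -v rot
```

```text
time: 12.7
ee_pos: [0.5932, -0.2287, 0.1051]
wrist_force: [-0.2, -3.4, -0.2]
opening: 0.0425
grasp_force: 1.6
time: 12.9
ee_pos: [0.5933, -0.2279, 0.1052]
wrist_force: [-1.5, -10.7, -1.9]
opening: 0.0428
grasp_force: 4.9
```

```bash
python3 -m jog '[[[-0.009,-0.05,0,0,0.5],[-0.017,-0.1,0,0,0.5],[-0.017,-0.1,0,0,0.5],[-0.017,-0.1,0,0,0.5],[-0.017,-0.1,0,0,0.5],[-0.007,-0.04,0,0,0.5],[-0.007,-0.04,0,0,0.5],[-0.007,-0.04,0,0,0.5]]]' |grep -v rot
python3 -m jog '[[[-0.007,-0.04,0,0,0.5],[-0.007,-0.04,0,0,0.5],[-0.007,-0.04,0,0,0.5],[-0.007,-0.04,0,0,0.5],[-0.007,-0.04,0,0,0.5],[-0.007,-0.04,0,0,0.5],[-0.007,-0.04,0,0,0.5],[-0.007,-0.04,0,0,0.5]]]' |grep -v rot
python3 -m jog '[[[-0.007,-0.04,0,0,0.5],[-0.007,-0.04,0,0,0.5],[-0.007,-0.04,0,0,0.5],[0,0,0,0,0.5]]]'|grep -v rot
```

```text
time: 13.7
ee_pos: [0.5887, -0.2549, 0.1053]
wrist_force: [-0.2, 1.0, 1.2]
opening: 0.0428
grasp_force: 0.7
time: 14.5
ee_pos: [0.5859, -0.2711, 0.1053]
wrist_force: [0.3, 1.5, 0.7]
opening: 0.043
grasp_force: 0.8
time: 14.9
ee_pos: [0.5848, -0.2773, 0.1053]
wrist_force: [-0.6, 1.0, 1.5]
opening: 0.0428
grasp_force: 0.2
```

```bash
python3 -m jog '[[[-0.007,-0.04,0,0,0.5],[-0.007,-0.04,0,0,0.5],[0,0,0,0,0.5]]]'|grep -v rot
python3 -m jog '[[[-0.007,-0.04,0,0,0.5],[0,0,0,0,0.5]]]'|grep -v rot
```

```text
time: 15.2
ee_pos: [0.5842, -0.2805, 0.1051]
wrist_force: [1.3, 3.5, -0.1]
opening: 0.0424
grasp_force: 2.1
time: 15.4
ee_pos: [0.5841, -0.2814, 0.1051]
wrist_force: [2.3, 10.6, 0.9]
opening: 0.0426
grasp_force: 5.4
```

```bash
python3 -m jog '[[[0.008,0.05,0,0,0.5],[0.017,0.1,0,0,0.5],[0.017,0.1,0,0,0.5],[0.017,0.1,0,0,0.5],[0.017,0.1,0,0,0.5],[0.017,0.1,0,0,0.5],[0.004,0.022,0,0,0.5],[0,0,0,0,0.46]]]' 20|grep -v rot
python3 -m jog '[[[0,0,0,0,0.42],[0,0,0,0,0.38],[0,0,0,0,0.34],[0,0,0,0,0.3],[0,0,0,0,0.27],[0,0,0,0,0.24],[0,0,0,0,0.21],[0,0,0,0,0.19]]]'|grep -v rot
python3 -m jog '[[[0,0,0,0,0.17],[0,0,0,0,0.15],[0,0,0,0,0.13],[0,0,0,0,0.11],[0,0,0,0,0.11],[0,0,0,0,0.11]]]'|grep -v rot
```

```text
time: 16.2
ee_pos: [0.5887, -0.2543, 0.1055]
wrist_force: [0.3, 0.4, 0.1]
opening: 0.0393
grasp_force: 0.1
time: 17.0
ee_pos: [0.5887, -0.2544, 0.1053]
wrist_force: [-0.8, -1.0, 0.8]
opening: 0.0164
grasp_force: 0.5
time: 17.6
ee_pos: [0.5886, -0.2544, 0.1053]
wrist_force: [-0.0, -0.7, 2.3]
opening: 0.0115
grasp_force: 19.7
```

```bash
python3 -m jog '[[[0,0,0,0,0.2],[0,0,0,0,0.3],[0,0,0,0,0.4],[0,0,0.5,0,0.5],[0,0,0.8,0,0.5],[0,0,0.8,0,0.5],[-0.4,0,0.4,-1,0.5],[-0.4,0,0,-1,0.55]]]' |grep -v rot
python3 -m jog '[[[-0.4,0,0,-1,0.6],[-0.4,0,0,-1,0.6],[-0.4,0,0,-1,0.6],[-0.4,0,0,-1,0.6],[-0.4,0,0,-1,0.6],[-0.4,0,0,-1,0.6],[-0.17,0,0,-1,0.6],[0,0,0,-1,0.6]]]' |grep -v rot
python3 -m jog '[[[0,0,0,-1,0.6],[0,0,0,-1,0.6],[0,0,0,-1,0.6],[0,0,0,-1,0.6],[0,0,0,-1,0.6],[0,0,0,-1,0.6],[0,0,0,0,0.6],[0,0,0,0,0.6]]]'
python3 - <<'E'
from h import *
shot('w3')
im=camera('top');cv2.imwrite('pics/top1.png',im)
E
```

```text
time: 18.4
ee_pos: [0.5494, -0.2546, 0.2338]
wrist_force: [0.2, -0.1, 1.3]
opening: 0.047
grasp_force: 0.0
time: 19.2
ee_pos: [0.4192, -0.2544, 0.2308]
wrist_force: [-0.1, 0.2, -0.1]
opening: 0.0512
grasp_force: 0.0
time: 20.0
ee_pos: [0.4202, -0.2543, 0.2303]
tcp_rot: [180.0, -0.0, 90.3]
wrist_force: [1.2, 0.3, -0.2]
opening: 0.0516
grasp_force: 0.0
```

View pics/w3.png

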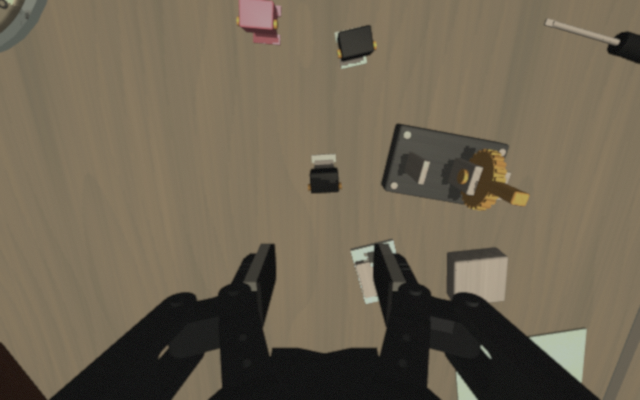

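The wrist view shows clamp 4 at (324,178), with a leg showing on its far (+y) side. The pink clamp is well away at (258,15), the right stand is at (445,165), and clamp 3 is at (355,42).

```bash
python3 - <<'E'
from h import *
im=cv2.imread('pics/w3.png');T=np.load('pics/w3.npy')
a=cv2.resize(im[145:205,290:360],None,fx=7,fy=7,interpolation=2)
cv2.imwrite('pics/c3.png',a)
t=cv2.imread('pics/top1.png');
E
```

```text
(no output)
```

View pics/c3.png

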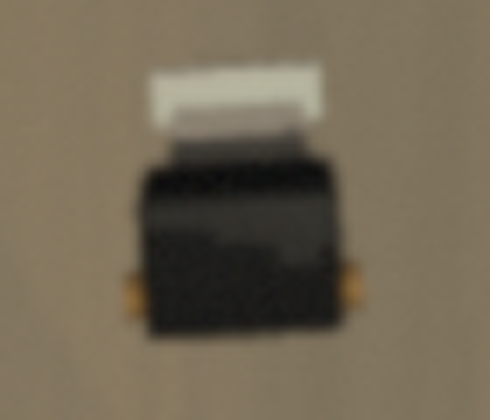

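```bash
python3 - <<'E'
from h import *
T=np.load('pics/w3.npy')
for n,(u,v),z in(('near',(245,332),.058),('far',(240,197),.058),('left',(145,260),.058),('right',(338,258),.058),('cornNL',(150,335),.058),('cornNR',(340,325),.058),('toefarL',(152,72),.003),('toefarR',(322,66),.003),('pinL',(130,295),.045),('pinR',(355,285),.045)):print(n,p2w('wrist',290+u/7,145+v/7,z,T).round(4))
E
```

```text
near [ 0.422  -0.2732  0.058 ]
far [ 0.4211 -0.2513  0.058 ]
left [ 0.4063 -0.2615  0.058 ]
right [ 0.4364 -0.261   0.058 ]
cornNL [ 0.407  -0.2737  0.058 ]
cornNR [ 0.437  -0.2719  0.058 ]
toefarL [ 0.4054 -0.2416  0.003 ]
toefarR [ 0.4357 -0.2404  0.003 ]
pinL [ 0.4032 -0.2709  0.045 ]
pinR [ 0.44  -0.269  0.045]
```

```bash
python3 -m jog '[[[0.03,-0.15,-0.6,0.55,0.6],[0,0,-0.7,0,0.6],[0,0,-0.7,0,0.6],[0,0,-0.7,0,0.6],[0,0,-0.6,0,0.6],[0,0,-0.4,0,0.6],[0,0,-0.35,0,0.6],[0,0,0,0,0.6]]]' |grep -v torq
python3 -m jog '[[[0,0,0,0,0.5],[0,0,0,0,0.4],[0,0,0,0,0.3],[0,0,0,0,0.2],[0,0,0,0,0.2],[0,0,0,0,0.2],[0,0,0,0,0.2]]]' 50
```

```text
time: 20.9
ee_pos: [0.4203, -0.261, 0.0254]
tcp_rot: [-179.8, -0.1, 92.9]
wrist_force: [0.2, 1.6, -0.3]
opening: 0.0511
grasp_force: 0.0
time: 21.6
ee_pos: [0.4222, -0.2623, 0.0291]
tcp_rot: [179.9, 0.1, 92.9]
wrist_force: [-1.8, -0.8, 6.9]
opening: 0.0316
grasp_force: 51.1
```

```bash
python3 -m jog '[[[0,0,0.5,0,0.2],[0,0,0.8,0,0.2],[0,0,0.8,1,0.2],[0,0,0.3,1,0.2],[0.1,0.03,0,1,0.2],[0.15,0.03,0,1,0.2],[0.15,0.03,0,1,0.2],[0.15,0.03,0,1,0.2]]]' |grep -v torq
python3 -m jog '[[[0.15,0.03,0,1,0.2],[0.15,0.03,0,1,0.2],[0.15,0.03,0,1,0.2],[0.15,0.03,0,1,0.2],[0.15,0.03,0,1,0.2],[0.15,0.03,0,1,0.2],[0.15,0.03,0,1,0.2],[0.15,0.03,0,1,0.2]]]' |grep -v torq
python3 -m jog '[[[0.15,0.02,0,1,0.2],[0.086,0,0,0.44,0.2],[0,0,0,0,0.2],[0,0,0,0,0.2]]]'
python3 - <<'E'
from h import *
shot('w4')
T=np.load('pics/w4.npy');print([w2p('wrist',p,T).round(1) for p in([.5192,-.2426,.085],)])
E
```

```text
time: 22.4
ee_pos: [0.4496, -0.2558, 0.1481]
tcp_rot: [180.0, 0.0, 123.1]
wrist_force: [0.4, 0.2, -0.0]
opening: 0.0312
grasp_force: 50.4
time: 23.2
ee_pos: [0.5096, -0.2438, 0.148]
tcp_rot: [180.0, 0.0, 163.1]
wrist_force: [0.1, -0.2, -1.0]
opening: 0.0313
grasp_force: 50.4
time: 23.6
ee_pos: [0.5209, -0.2428, 0.1478]
tcp_rot: [180.0, -0.0, 170.0]
wrist_force: [-0.0, 0.5, -0.9]
opening: 0.0315
grasp_force: 50.4
[array([325.9, 210.1])]
```

View pics/w4.png

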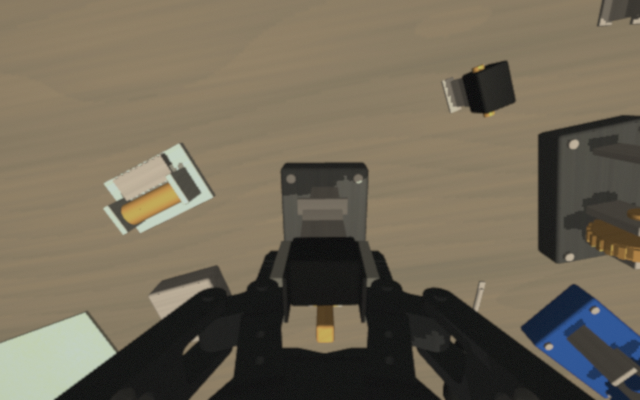

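The wrist view shows the clamp held level at (325,262). Its solid toe at (323,208) covers the predicted tab position, and the arm top beyond is at (325,330). Alignment is as planned, so I press down slowly.

```bash
python3 -m jog '[[[0,0,-0.3,0,0.2],[0,0,-0.2,0,0.2],[0,0,-0.1,0,0.2],[0,0,-0.08,0,0.2],[0,0,-0.08,0,0.2],[0,0,0,0,0.2]]]' |grep -v torq
python3 -m jog '[[[0,0,-0.08,0,0.2],[0,0,-0.08,0,0.2],[0,0,-0.08,0,0.2],[0,0,-0.08,0,0.2],[0,0,0,0,0.2]]]' |grep -v torq
```

```text
time: 24.25
ee_pos: [0.5208, -0.2428, 0.1093]
tcp_rot: [180.0, -0.0, 170.1]
wrist_force: [1.0, -0.5, -0.5]
opening: 0.0316
grasp_force: 50.4
time: 24.75
ee_pos: [0.521, -0.2429, 0.0933]
tcp_rot: [-180.0, 0.0, 170.1]
wrist_force: [2.4, -0.0, -1.6]
opening: 0.0315
grasp_force: 50.4
```

```bash
python3 -m jog '[[[0,0,-0.06,0,0.2],[0,0,-0.06,0,0.2],[0,0,-0.06,0,0.2],[0,0,0,0,0.2]]]' |grep -v torq
python3 -m jog '[[[0,0,-0.05,0,0.2],[0,0,0,0,0.2]]]' |grep -v torq
```

```text
time: 25.15
ee_pos: [0.5207, -0.2428, 0.0842]
tcp_rot: [180.0, -0.0, 170.1]
wrist_force: [1.4, -0.7, -2.2]
opening: 0.0313
grasp_force: 50.4
time: 25.35
ee_pos: [0.521, -0.2429, 0.0822]
tcp_rot: [180.0, 0.0, 170.1]
wrist_force: [3.1, -0.8, -0.6]
opening: 0.0315
grasp_force: 50.3
```

```bash
python3 -m jog '[[[0,0,-0.04,0,0.2],[0,0,0,0,0.2]]]' |grep -v torq
python3 -m jog '[[[0,0,-0.04,0,0.2],[0,0,0,0,0.2]]]' |grep -v torq
```

```text
time: 25.55
ee_pos: [0.5212, -0.2429, 0.082]
tcp_rot: [-180.0, 0.1, 170.1]
wrist_force: [-0.7, 0.5, 12.0]
opening: 0.0317
grasp_force: 51.3
time: 25.75
ee_pos: [0.5218, -0.2431, 0.0816]
tcp_rot: [-180.0, 0.2, 170.1]
wrist_force: [-2.1, 2.2, 21.8]
opening: 0.0315
grasp_force: 51.3
```

```bash
python3 -m jog '[[[0,0,0.04,0,0.3],[0,0,0,0,0.45],[0,0,0,0,0.55],[0,0,0.3,0,0.6],[0,0,0.8,0,0.6],[0,0,0.8,0,0.6],[0,0,0.8,0,0.6],[-0.15,0.35,0.3,-1,0.6]]]' |grep -v torq
python3 -m jog '[[[-0.15,0.35,0,-1,0.6],[-0.15,0.35,0,-1,0.6],[-0.15,0.35,0,-1,0.6],[-0.15,0.35,0,-1,0.6],[-0.15,0.35,0,-1,0.6],[-0.15,0.35,0,-1,0.6],[-0.15,0.35,0,-1,0.6],[-0.15,0.35,0,-1,0.6]]]' |grep -v torq
python3 -m jog '[[[-0.15,0.35,0,-1,0.6],[-0.15,0.35,0,-1,0.6],[-0.15,0.35,0,-1,0.6],[-0.15,0.35,0,-1,0.6],[-0.15,0.35,0,-1,0.6],[-0.03,0.29,0,-1,0.6],[0,0,0,-1,0.6],[0,0,0,0,0.6]]]'
python3 - <<'E'
from h import *
im=shot('w5');T=np.load('pics/w5.npy');t=camera('top');cv2.imwrite('pics/top2.png',t)
u,v=w2p('wrist',[.407,.034,.03],T).astype(int);print(u,v)
a=cv2.resize(im[v-40:v+45,u-50:u+50],None,fx=4,fy=4,interpolation=2)
b=cv2.resize(t[180:280,380:480],None,fx=3.4,fy=3.4,interpolation=2)
c=np.zeros((340,740,3),np.uint8);c[:,:400]=a;c[:,400:]=b;cv2.imwrite('pics/c5.png',c)
E
```

```text
time: 26.55
ee_pos: [0.5142, -0.2266, 0.2348]
tcp_rot: [-179.9, 0.3, 165.0]
wrist_force: [-0.8, 0.4, -0.4]
opening: 0.0511
grasp_force: 0.0
time: 27.35
ee_pos: [0.4528, -0.0847, 0.231]
tcp_rot: [-180.0, 0.0, 124.9]
wrist_force: [-0.2, -0.3, -1.0]
opening: 0.0513
grasp_force: 0.0
time: 28.15
ee_pos: [0.4141, 0.0169, 0.231]
tcp_rot: [180.0, 0.0, 90.1]
wrist_force: [-0.5, 0.2, 1.1]
opening: 0.0511
grasp_force: 0.0
317 155
```

View pics/c5.png

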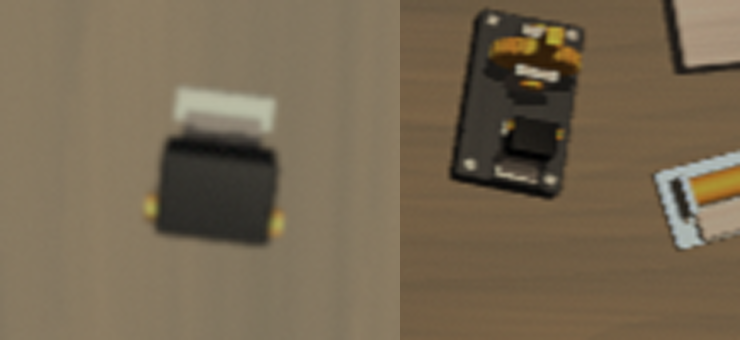

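The clamp is seated on the right stand's tab (crop about (530,145)) and its arm looks upright. Clamp 2 is in the left crop at about (215,195), solid toe toward +y.

```bash
python3 - <<'E'
from h import *
T=np.load('pics/w5.npy')
P=lambda u,v,z:p2w('wrist',267+u/4,115+v/4,z,T)
for n,(u,v),z in(('near',(213,240),.058),('far',(220,154),.058),('left',(160,195),.058),('right',(275,200),.058),('cornNL',(156,235),.058),('cornNR',(271,243),.058),('toefarL',(179,88),.003),('toefarR',(276,98),.003),('pinL',(150,208),.045),('pinR',(277,223),.045)):print(n,P(u,v,z).round(4))
E
```

```text
near [0.4107 0.0177 0.058 ]
far [0.4126 0.0411 0.058 ]
left [0.3965 0.0301 0.058 ]
right [0.4274 0.0287 0.058 ]
cornNL [0.3952 0.019  0.058 ]
cornNR [0.4265 0.0168 0.058 ]
toefarL [0.3997 0.0521 0.003 ]
toefarR [0.4296 0.0491 0.003 ]
pinL [0.3929 0.0237 0.045 ]
pinR [0.4286 0.0194 0.045 ]
```

```bash
python3 -m jog '[[[-0.046,0.25,-0.6,-0.6,0.6],[0,0,-0.7,-0.5,0.6],[0,0,-0.7,0,0.6],[0,0,-0.7,0,0.6],[0,0,-0.6,0,0.6],[0,0,-0.4,0,0.6],[0,0,-0.36,0,0.6],[0,0,0,0,0.6]]]' |grep -v torq
python3 -m jog '[[[0,0,0,0,0.5],[0,0,0,0,0.4],[0,0,0,0,0.3],[0,0,0,0,0.2],[0,0,0,0,0.2],[0,0,0,0,0.2],[0,0,0,0,0.2]]]' 50
```

```text
time: 29.05
ee_pos: [0.4106, 0.0287, 0.0253]
tcp_rot: [-179.8, 0.0, 84.7]
wrist_force: [0.3, 1.0, 0.5]
opening: 0.0512
grasp_force: 0.0
time: 29.75
ee_pos: [0.4128, 0.0291, 0.0286]
tcp_rot: [179.9, -0.0, 84.6]
wrist_force: [-2.0, -0.8, 6.6]
opening: 0.0314
grasp_force: 50.4
```

```bash
python3 -m jog '[[[0,0,0.5,0,0.2],[0,0,0.8,1,0.2],[0,0,0.8,1,0.2],[0,0,0.3,1,0.2],[0.1,-0.03,0,1,0.2],[0.15,-0.03,0,1,0.2],[0.15,-0.03,0,1,0.2],[0.15,-0.03,0,1,0.2]]]' |grep -v torq
python3 -m jog '[[[0.15,-0.03,0,1,0.2],[0.15,-0.03,0,1,0.2],[0.15,-0.03,0,1,0.2],[0.15,-0.03,0,1,0.2],[0.15,-0.03,0,1,0.2],[0.15,-0.03,0,1,0.2],[0.15,-0.03,0,1,0.2],[0.15,-0.03,0,1,0.2]]]' |grep -v torq
python3 -m jog '[[[0.15,-0.03,0,1,0.2],[0.15,-0.03,0,1,0.2],[0.15,-0.03,0,1,0.2],[0.09,-0.014,0,1,0.2],[0,0,0,0.6,0.2],[0,0,0,0,0.2],[0,0,0,0,0.2]]]'
python3 - <<'E'
from h import *
shot('w6')
T=np.load('pics/w6.npy');print([w2p('wrist',p,T).round(1) for p in([.5249,.006,.085],[.5949,.0092,.132])])
E
```

```text
time: 30.55
ee_pos: [0.4401, 0.0231, 0.1477]
tcp_rot: [180.0, 0.0, 119.8]
wrist_force: [0.8, 0.2, -0.8]
opening: 0.0312
grasp_force: 49.9
time: 31.35
ee_pos: [0.5001, 0.0111, 0.1476]
tcp_rot: [180.0, 0.0, 159.8]
wrist_force: [1.3, -0.1, -0.6]
opening: 0.0315
grasp_force: 49.9
time: 32.05
ee_pos: [0.5267, 0.006, 0.1475]
tcp_rot: [-180.0, 0.0, -177.5]
wrist_force: [1.2, 0.6, -1.1]
opening: 0.0313
grasp_force: 50.0
[array([326.4, 210.5]), array([326.9, 335.6])]
```

View pics/w6.png

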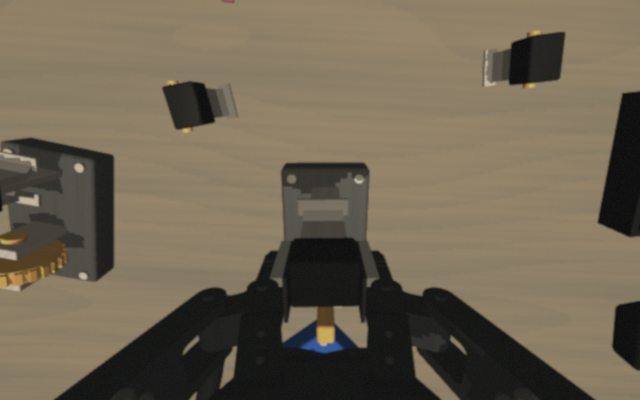

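The picture is the same as before: the clamp's toe at (323,208) lies over the tab, and the left arm's top is at (326,332), matching upright. I press.

```bash
python3 -m jog '[[[0,0,-0.3,0,0.2],[0,0,-0.2,0,0.2],[0,0,-0.1,0,0.2],[0,0,-0.08,0,0.2],[0,0,-0.08,0,0.2],[0,0,0,0,0.2]]]' |grep -v torq
python3 -m jog '[[[0,0,-0.08,0,0.2],[0,0,-0.08,0,0.2],[0,0,-0.08,0,0.2],[0,0,-0.08,0,0.2],[0,0,-0.06,0,0.2],[0,0,-0.06,0,0.2],[0,0,-0.06,0,0.2],[0,0,0,0,0.2]]]' |grep -v torq
python3 -m jog '[[[0,0,-0.05,0,0.2],[0,0,-0.04,0,0.2],[0,0,0,0,0.2]]]' |grep -v torq
```

```text
time: 32.7
ee_pos: [0.5265, 0.0059, 0.1088]
tcp_rot: [180.0, -0.0, -177.4]
wrist_force: [-0.7, 0.4, -0.9]
opening: 0.0314
grasp_force: 50.0
time: 33.5
ee_pos: [0.5264, 0.0059, 0.0837]
tcp_rot: [180.0, -0.0, -177.4]
wrist_force: [2.5, 0.9, -0.9]
opening: 0.0315
grasp_force: 49.9
time: 33.8
ee_pos: [0.5269, 0.0059, 0.0814]
tcp_rot: [-180.0, 0.1, -177.4]
wrist_force: [-2.6, 0.1, 13.7]
opening: 0.0314
grasp_force: 51.5
```

```bash
python3 -m jog '[[[0,0,-0.04,0,0.2],[0,0,0,0,0.2]]]' |grep -v torq
python3 -m jog '[[[0,0,0.04,0,0.3],[0,0,0,0,0.45],[0,0,0,0,0.55],[0,0,0.3,0,0.6],[0,0,0.8,0,0.6],[0,0,0.8,0,0.6],[0,0,0.8,0,0.6],[-0.15,0.15,0.3,-1,0.6]]]' |grep -v torq
python3 -m jog '[[[-0.15,0.2,0,-1,0.6],[-0.15,0.2,0,-1,0.6],[-0.15,0.2,0,-1,0.6],[-0.15,0.2,0,-1,0.6],[-0.15,0.2,0,-1,0.6],[-0.15,0.2,0,-1,0.6],[-0.15,0.2,0,-1,0.6],[-0.15,0.2,0,-1,0.6]]]' |grep -v torq
python3 -m jog '[[[-0.15,0.2,0,-1,0.6],[-0.15,0.2,0,-1,0.6],[-0.15,0.2,0,-1,0.6],[-0.15,0.2,0,-1,0.6],[-0.15,0.2,0,-1,0.6],[-0.15,0.1,0,-1,0.6],[0,0,0,-1,0.6],[0,0,0,-1,0.6]]]'|grep -v torq
python3 -m jog '[[[0,0,0,-1,0.6],[0,0,0,-0.5,0.6],[0,0,0,0,0.6],[0,0,0,0,0.6]]]'
python3 - <<'E'
from h import *
im=shot('w7');T=np.load('pics/w7.npy');t=camera('top');cv2.imwrite('pics/top3.png',t)
u,v=w2p('wrist',[.409,.157,.03],T).astype(int);print(u,v)
a=cv2.resize(im[v-40:v+45,u-50:u+50],None,fx=4,fy=4,interpolation=2)
b=cv2.resize(t[170:290,280:390],None,fx=340/120,fy=340/120,interpolation=2)
cv2.imwrite('pics/c7.png',np.hstack([a,b]))
E
```

```text
time: 34.0
ee_pos: [0.527, 0.0059, 0.0813]
tcp_rot: [-180.0, 0.2, -177.4]
wrist_force: [-7.7, -0.9, 27.2]
opening: 0.0311
grasp_force: 53.2
time: 34.8
ee_pos: [0.5201, 0.0131, 0.2344]
tcp_rot: [180.0, 0.3, 177.5]
wrist_force: [0.5, 0.0, -0.1]
opening: 0.0512
grasp_force: 0.0
time: 35.6
ee_pos: [0.4586, 0.0937, 0.2305]
tcp_rot: [-180.0, -0.0, 137.4]
wrist_force: [-0.8, 0.3, 0.1]
opening: 0.0511
grasp_force: 0.0
time: 36.4
ee_pos: [0.4137, 0.1486, 0.2306]
tcp_rot: [180.0, -0.0, 97.4]
wrist_force: [0.3, -0.3, 0.2]
opening: 0.0513
grasp_force: 0.0
time: 36.8
ee_pos: [0.4141, 0.1484, 0.2302]
tcp_rot: [180.0, 0.0, 90.2]
wrist_force: [0.4, -0.5, 0.3]
opening: 0.0512
grasp_force: 0.0
319 162
```

View pics/c7.png

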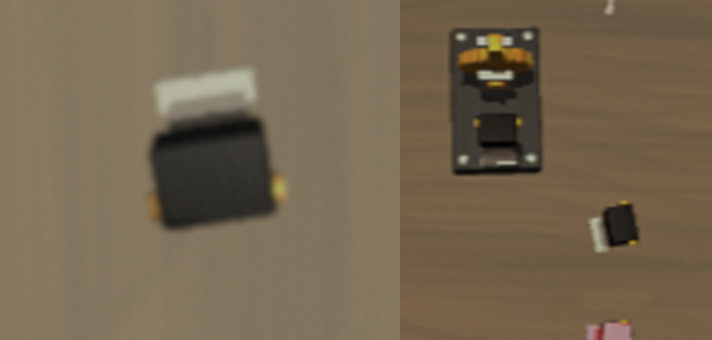

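The clamp is home on the left stand (crop (497,130)), its arm is upright, and clamp 3 is undisturbed at (620,225). Clamp 1 is in the left crop at about (213,180).

```bash
python3 - <<'E'
from h import *
T=np.load('pics/w7.npy')
P=lambda u,v,z:p2w('wrist',269+u/4,122+v/4,z,T)
for n,(u,v),z in(('near',(220,219),.058),('far',(208,139),.058),('left',(158,185),.058),('right',(271,172),.058),('cornNL',(165,226),.058),('cornNR',(277,212),.058),('toefarL',(155,85),.003),('toefarR',(252,68),.003)):print(n,P(u,v,z).round(4))
for u,v in((142,212),(203,207),(207,258),(146,265)):print(p2w('top',u,v,.035).round(3))
E
```

```text
near [0.4147 0.1474 0.058 ]
far [0.4114 0.1693 0.058 ]
left [0.398  0.1568 0.058 ]
right [0.4283 0.1604 0.058 ]
cornNL [0.3997 0.1454 0.058 ]
cornNR [0.4301 0.1494 0.058 ]
toefarL [0.3946 0.1761 0.003 ]
toefarR [0.4244 0.1813 0.003 ]
[0.537 0.441 0.035]
[0.553 0.288 0.035]
[0.425 0.269 0.035]
[0.405 0.418 0.035]
```

```bash
python3 -m jog '[[[-0.02,0.2,-0.6,0.8,0.6],[0,0,-0.7,0.76,0.6],[0,0,-0.7,0,0.6],[0,0,-0.7,0,0.6],[0,0,-0.6,0,0.6],[0,0,-0.4,0,0.6],[0,0,-0.35,0,0.6],[0,0,0,0,0.6]]]' |grep -v torq
python3 -m jog '[[[0,0,0,0,0.5],[0,0,0,0,0.4],[0,0,0,0,0.3],[0,0,0,0,0.2],[0,0,0,0,0.2],[0,0,0,0,0.2],[0,0,0,0,0.2]]]' 40
```

```text
time: 37.7
ee_pos: [0.4117, 0.1579, 0.0252]
tcp_rot: [-179.8, 0.0, 97.9]
wrist_force: [0.1, -0.8, 0.6]
opening: 0.0514
grasp_force: 0.0
time: 38.4
ee_pos: [0.4138, 0.1587, 0.0285]
tcp_rot: [179.9, -0.0, 97.9]
wrist_force: [-1.7, -1.2, 6.7]
opening: 0.0314
grasp_force: 43.4
```

```bash
python3 -m jog '[[[0,0,0.6,0,0.2],[0,0,0.8,0,0.2],[0.15,0.56,0.6,0,0.2],[0.22,0.8,0,0,0.2],[0.22,0.8,0,0,0.2],[0.22,0.8,0,0,0.2],[0.22,0.8,0,0,0.2],[0.22,0.8,0,0,0.2]]]' |grep -v torq
python3 -m jog '[[[0,0,0,0,0.2],[0,0,-0.4,0,0.2],[0,0,-0.5,0,0.2],[0,0,-0.4,0,0.2],[0,0,-0.3,0,0.2],[0,0,-0.15,0,0.2],[0,0,-0.09,0,0.2],[0,0,0,0,0.2]]]'
```

```text
time: 39.2
ee_pos: [0.476, 0.3882, 0.1274]
tcp_rot: [180.0, -0.0, 97.9]
wrist_force: [-0.0, 0.2, -0.1]
opening: 0.0314
grasp_force: 42.8
time: 40.0
ee_pos: [0.4758, 0.3864, 0.0355]
tcp_rot: [180.0, -0.0, 97.9]
wrist_force: [-0.6, -0.1, -1.3]
opening: 0.0316
grasp_force: 42.6
```

```bash
python3 -m jog '[[[0,0,-0.015,0,0.2],[0,0,0,0,0.3],[0,0,0,0,0.4],[0,0,0,0,0.5],[0,0,0.3,0,0.55],[0,0,0.8,0,0.6],[0,0,0.8,0,0.6],[0,0,0.8,0,0.6]]]' |grep -v torq
python3 -m jog '[[[-0.05,-0.8,0.6,0,0.6],[-0.05,-0.85,0.6,0,0.6],[-0.05,-0.85,0,0,0.6],[-0.05,-0.85,0,0,0.6],[-0.05,-0.85,0,0,0.6],[-0.05,-0.85,0,0,0.6],[-0.05,-0.85,0,0,0.6],[-0.05,-0.85,0,0,0.6]]]' |grep -v torq
python3 -m jog '[[[-0.05,-0.85,-0.6,0,0.6],[-0.05,-0.85,-0.6,0,0.6],[-0.05,-0.85,0,0,0.6],[-0.05,-0.85,0,0,0.6],[0,0,0,0,0.6],[0,0,0,0,0.6]]]'
python3 - <<'E'
from h import *
im=shot('w8');T=np.load('pics/w8.npy');t=camera('top');cv2.imwrite('pics/top4.png',t)
u,v=w2p('wrist',[.446,-.113,.03],T).astype(int);print(u,v)
a=cv2.resize(im[v-40:v+45,u-50:u+50],None,fx=4,fy=4,interpolation=2)
b=cv2.resize(t[190:280,130:220],(340,340),interpolation=2)
cv2.imwrite('pics/c8.png',np.hstack([a,b]))
E
```

```text
time: 40.8
ee_pos: [0.4755, 0.3863, 0.1725]
tcp_rot: [180.0, -0.0, 97.9]
wrist_force: [0.6, 0.8, 0.6]
opening: 0.0513
grasp_force: 0.0
time: 41.6
ee_pos: [0.4553, 0.0491, 0.2299]
tcp_rot: [179.9, 0.0, 97.9]
wrist_force: [0.3, 0.4, 0.4]
opening: 0.0512
grasp_force: 0.0
time: 42.2
ee_pos: [0.4459, -0.1168, 0.1718]
tcp_rot: [179.9, 0.0, 97.7]
wrist_force: [-0.3, 0.7, -0.3]
opening: 0.0514
grasp_force: 0.0
324 179
```

View pics/c8.png

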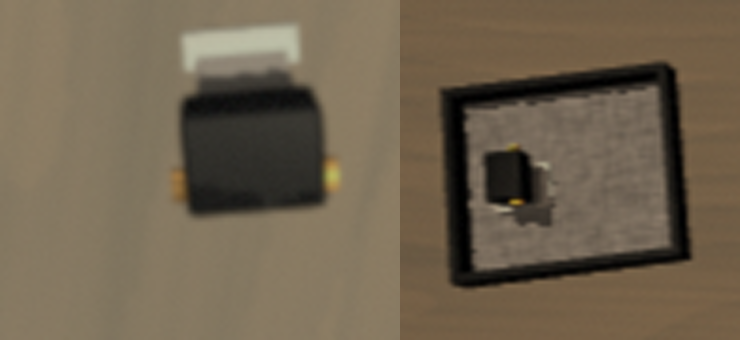

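Clamp 1 stands in the case. Clamp 3 is in the left crop at about (253,160), solid toe toward +y.

```bash
python3 - <<'E'
from h import *
T=np.load('pics/w8.npy')
P=lambda u,v,z:p2w('wrist',274+u/4,139+v/4,z,T)
for n,(u,v),z in(('near',(258,211),.058),('far',(252,113),.058),('left',(186,165),.058),('right',(324,158),.058),('cornNL',(192,214),.058),('cornNR',(326,207),.058),('toefarL',(181,35),.003),('toefarR',(297,25),.003)):print(n,P(u,v,z).round(4))
E
```

```text
near [ 0.4594 -0.1153  0.058 ]
far [ 0.4547 -0.0933  0.058 ]
left [ 0.4419 -0.1069  0.058 ]
right [ 0.4721 -0.1012  0.058 ]
cornNL [ 0.4448 -0.118   0.058 ]
cornNR [ 0.4744 -0.1123  0.058 ]
toefarL [ 0.4374 -0.0868  0.003 ]
toefarR [ 0.467  -0.0802  0.003 ]
```

```bash
python3 -m jog '[[[0.22,0.25,0,0.74,0.6],[0,0,-0.6,0,0.6],[0,0,-0.7,0,0.6],[0,0,-0.6,0,0.6],[0,0,-0.5,0,0.6],[0,0,-0.3,0,0.6],[0,0,-0.18,0,0.6],[0,0,0,0,0.6]]]' |grep -v torq
python3 -m jog '[[[0,0,0,0,0.5],[0,0,0,0,0.4],[0,0,0,0,0.3],[0,0,0,0,0.2],[0,0,0,0,0.2],[0,0,0,0,0.2],[0,0,0,0,0.2]]]' 40
```

```text
time: 43.1
ee_pos: [0.4566, -0.1024, 0.0261]
tcp_rot: [-179.9, -0.0, 101.7]
wrist_force: [-0.4, 0.1, 1.2]
opening: 0.051
grasp_force: 0.0
time: 43.8
ee_pos: [0.4576, -0.1035, 0.0278]
tcp_rot: [179.9, 0.0, 101.6]
wrist_force: [-0.8, 0.8, 6.3]
opening: 0.0311
grasp_force: 42.9
```

```bash
python3 -m jog '[[[0,0,0.6,0,0.2],[0,0,0.9,0,0.2],[0,0,0.9,0,0.2],[0,0,0.8,0,0.2],[0.05,0.7,0,0,0.2],[0.06,0.9,0,0,0.2],[0.06,0.9,0,0,0.2],[0.06,0.9,0,0,0.2]]]' |grep -v torq
python3 -m jog '[[[0.06,0.9,0,0,0.2],[0.06,0.9,0,0,0.2],[0.06,0.9,0,0,0.2],[0.06,0.9,0,0,0.2],[0.06,0.9,0,-0.5,0.2],[0,0.66,0,0,0.2],[0,0,0,0,0.2],[0,0,0,0,0.2]]]' |grep -v torq
python3 -m jog '[[[0,0,-0.6,0,0.2],[0,0,-0.7,0,0.2],[0,0,-0.7,0,0.2],[0,0,-0.5,0,0.2],[0,0,-0.3,0,0.2],[0,0,-0.17,0,0.2],[0,0,-0.1,0,0.2],[0,0,0,0,0.2]]]'
```

```text
time: 44.6
ee_pos: [0.4684, 0.068, 0.1871]
tcp_rot: [180.0, 0.0, 101.5]
wrist_force: [1.3, 0.4, -1.3]
opening: 0.0313
grasp_force: 42.3
time: 45.4
ee_pos: [0.4832, 0.325, 0.1863]
tcp_rot: [-180.0, 0.0, 99.2]
wrist_force: [1.5, -0.8, -0.8]
opening: 0.0314
grasp_force: 42.3
time: 46.2
ee_pos: [0.484, 0.3246, 0.0343]
tcp_rot: [179.9, -0.0, 99.1]
wrist_force: [0.6, 0.4, -1.4]
opening: 0.0315
grasp_force: 40.1
```

Release, rise, back off, and look.

```bash
python3 -m jog '[[[0,0,0,0,0.3],[0,0,0,0,0.4],[0,0,0,0,0.5],[0,0,0.2,0,0.55],[0,0,0.7,0,0.6],[0,0,0.9,0,0.6],[0,0,0.9,0,0.6],[-0.5,0,0.6,0,0.6]]]' |grep -v torq
python3 -m jog '[[[-0.8,0,0,0,0.6],[-0.8,0,0,0,0.6],[-0.8,0,0,0,0.6],[-0.2,0,0,0,0.6],[0,0,0,0,0.6],[0,0,0,0,0.6]]]' |grep -v torq
python3 - <<'E'
from h import *
t=camera('top');cv2.imwrite('pics/top5.png',t)
cv2.imwrite('pics/c9.png',cv2.resize(t[90:310,130:500],None,fx=2.15,fy=2.15,interpolation=2))
E
```

```text
time: 47.0
ee_pos: [0.46, 0.3247, 0.202]
tcp_rot: [179.8, -0.1, 99.0]
wrist_force: [-1.1, 1.0, 0.5]
opening: 0.0514
grasp_force: 0.0
time: 47.6
ee_pos: [0.3292, 0.3248, 0.1987]
tcp_rot: [179.9, -0.0, 99.1]
wrist_force: [-0.4, -0.2, -0.1]
opening: 0.0511
grasp_force: 0.0
```

View pics/c9.png

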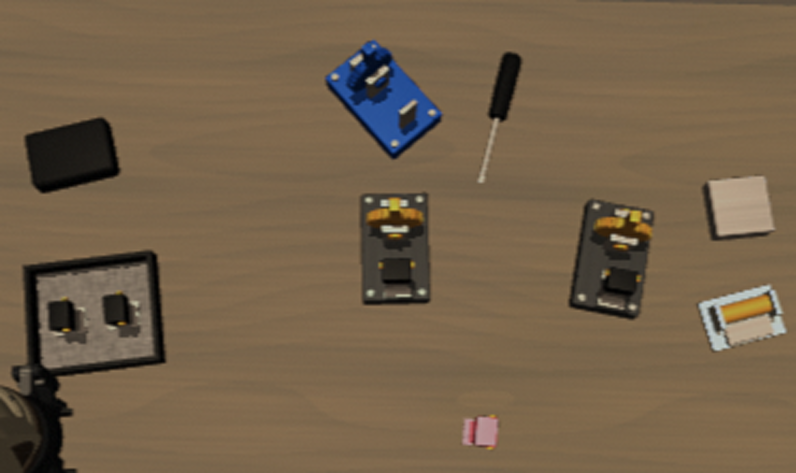

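Both leftover clamps stand in the case, one clamp is on each tab, and the bystanders are unmoved. I check the arm tops numerically, then hand in.

```bash
python3 - <<'E'
from h import *
t=cv2.imread('pics/top5.png').astype(int)
for X in([.5949,.0093,.132],[.5887,-.2547,.132]):
    u,v=w2p('top',X);i,j=int(v),int(u);w=t[i-4:i+6,j-9:j+10];m=(w[...,2]>190)&(w[...,0]<110);y,x=np.nonzero(m)
    print(u.round(1),v.round(1),'bright arm top at',(x.mean()+j-9).round(1),(y.mean()+i-4).round(1),m.sum())
E
```

```text
313.9 184.0 bright arm top at nan nan 0
426.3 189.0 bright arm top at nan nan 0<stdin>:5: RuntimeWarning: Mean of empty slice.
  ret = ret.dtype.type(ret / rcount)
```

By eye the arm tops are at (313.3,185) and (425.8,189.5), against (313.9,184) and (426.3,189) predicted for upright. Both are upright.

```bash
python3 -c "
from workcell import ticket
print(ticket.job_done())"
```

```text
the job is handed in; nothing more can be done
None
```

The job is handed in: both stands' wheels were rocked to each stop (left stand first) and left upright, each tab has a clamp pressed fully home, and the two spare clamps are in the case; nothing else on the table was touched.

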